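# Heft two rollers and present the steel-cored one to the sensor

## Robot

A 6-joint arm with a two-finger parallel gripper is mounted at the origin on a cart in front of the work surface, level with it; the furniture and walls round the work are solid. World frame = base frame: x ahead of the robot, y to its left, z up, the work surface at z = 0. Lengths are in mm, angles in rad, forces in N, time in s.
With the tool pointing down it reaches from about 350 to 775 mm from the base axis. Payload 7.3 kg.
Tool frame: the origin (TCP) lies midway between the tips of the shut fingers; the grasp point (between the pads) lies 19 mm behind it (bot.grip_depth is the distance from the TCP to the grasp point, in mm); z points along the fingers, x is the direction in which the jaws open and shut, and the axes are right-handed (so a half turn about z gives the same grasp; the last joint's range is limited). The gripper opens to 92 mm and grips with 3 to 60 N. Pads are 19 mm wide; open, the fingers measure 130 mm over their backs; the gripper's body (75 mm by 190 mm) begins 47 mm behind the grasp point.
Start: joints at [-1.419, 0.342, 1.524, -0, 1.275, -0.146], TCP at [154.067, -501.905, 226.741] pointing down, gripper open.
Joint ranges: [-2.53, 2.53], [-0.77, 2.02], [0.04, 2.7], [-1, 4.14], [0.28, 2.66], [-3.11, 3.11]. Speed limits (rad/s): [2.57, 2.57, 3.14, 3.14, 3.14, 3.14].

## Interface

Orientations are given as [roll, pitch, yaw] about the fixed x, y, z axes, in that order (R = Rz(yaw) Ry(pitch) Rx(roll)).
In Python, from plant import bot gives the robot as it stands. The module is installed in compiled form; this text tells all that it offers.
- The arm moves only by the shell command python3 -m inch 'ROWS'. ROWS is JSON, a list that holds one entry, the list of rows, each a list of 7 numbers: the shift along the tool's x, y, z each as a share of 0.2 m, from -1 to 1, then the turn, a rotation vector about the tool's x, y, z each as a share of 45 degrees, from -1 to 1, then the closure, from -1 (fully open) to 1 (shut), so that 0 is half open. A call has exactly 10 rows; each row is the pose to reach, as a shift and turn from the pose commanded when the call began, along the tool's axes at that moment; what a row does not reach only later rows make up. A row lasts 1/8 s, in which the tool goes at most 62.5 mm and 10.7 degrees, less where a joint would pass 70% of its speed; a pose out of reach is approached as far as the arm can. A call with a number of a shift or a turn outside -1 to 1 is refused whole. A call with a gripper value outside its range is refused whole. The fingers move at their own pace and stop on an object; the grip force is fixed at half the most. Time passes only in rows, so rows that repeat a pose let the fingers close, or fill a call up. It gives the time, the measured TCP pose, the force and the opening at its end, in the units of the state.
- bot.get_obs(): the state, without advancing time (a new reading comes with each control period).
- bot.capture(name): name is "scene" or "top" or "wrist"; returns the picture (400x640x3 uint8, red, green, blue); there is no depth.
- bot.camera_params(name): a dict with "fx", "fy", "cx", "cy" (pixels), "R" (3x3) and "t" (3): a world point X has camera coordinates R X + t; the wrist camera has in their place "T_tool_cam" (4x4, takes a point from camera to tool coordinates, whose origin is the TCP and whose axes are the tool frame's). Camera axes: x right, y down, z forward; pixel columns grow to the right and rows downward; lengths in mm; the calibration is good to about 2 mm. A picture is of the moment at which its call begins: read the wrist's pose just before it. camera_params takes no time and is no camera call.
- bot.close_job(): hands the job in, once; it reports no verdict.
The state is a dict: "time": time; "joint_positions": joint angles; "dq": joint speeds; "tau": joint torques, N m; "tool_pos": TCP position; "tcp_rot": TCP orientation; "contact_force": force on the tool from outside, world axes, zero at the start; "moment": the same for the moment, N m; "grip_width": finger opening in mm.
Only numpy, scipy, OpenCV 4.12 (cv2) and the standard library are available. Lean on these libraries where they do the work, as an engineer would, in place of code of your own. Each camera call takes 0.05 s, during which the arm holds its last target.

## Task

One of the two identical dark rubber rollers has a steel core: lift the one on the robot's left about 10 cm off the table, feel its weight, stand it back upright where it was, then do the same lift with the right one. Finish holding the heavier roller in the gripper, upright and still, centred about 1 cm above the upward-facing round face of the proximity sensor on its bracket, while the lighter one stands upright where it was. Do not touch the sensor or let anything touch it, and do not disturb the other things on the table.

Things in the scene. Friction and masses are not known exactly. Their poses are not given: they have to be found in the camera images.
- roller_1_center (a point): centre of one of two identical-looking dark grey rubber rollers: upright barrel, 39 mm diameter, 42 mm tall, standing on its flat end; this point is 21 mm above its underside, z up along its axis. One of the two hides a steel core (280 to 440 g; the plain one 95 to 150 g), told only by its weight. One stands at the robot's left (+y), the other at least 12 cm further right (-y)
- roller_2_center (a point): centre of one of two identical-looking dark grey rubber rollers: upright barrel, 39 mm diameter, 42 mm tall, standing on its flat end; this point is 21 mm above its underside, z up along its axis. One of the two hides a steel core (280 to 440 g; the plain one 95 to 150 g), told only by its weight. One stands at the robot's left (+y), the other at least 12 cm further right (-y)
- sensor_face (a point): centre of the flat round black sensing face, 29 mm diameter, on top of a 30 mm threaded steel barrel that stands upright in a small aluminium bracket (footprint 80 x 56 mm) fixed to the table; the face looks straight up and lies 90 mm above the table. Bracket and barrel do not move
- sensor: the whole sensor with its bracket, 80 x 56 x 90 mm, z up, origin at the centre of its foot on the table
- steel_block: bystander: ground steel block 25 x 40 x 25 mm (long side along its y), origin under its centre
- gauge_pin: bystander: slim stepped steel gauge pin standing on end, 25 mm diameter, 72 mm tall, origin under its centre
- end_cap: bystander: grey plastic end cap, flat ring 40 mm diameter, 18 mm tall, origin under its centre
- bearing: bystander: steel ball bearing lying flat, 32 mm diameter, 10 mm tall, origin under its centre
- spanner: bystander: spanner lying flat, 143 mm long along its y, 31 mm wide, 7 mm thick, origin under its centre
Not all that is in view belongs to the job. What is shaped like the part that bears roller_2_center but blue is not meant.

How it is judged (in metres and radians):
On the way, in this order (a step that is already met when the one before it is completed fails the run):
1. the left roller is held at least 4 cm off the table for half a second while the right one stands in its place (((height (world z) of roller_1_center above 0.06 m and contact force between the fingers and roller_1 above 0.5 N and distance of roller_2_center from where it was at the start of the episode below 0.04 m and angle between roller_2_center's own z axis and vertical below 0.15 rad and height (world z) of roller_2_center below 0.026 m and world y of roller_2_center below -0.2725 m) or (height (world z) of roller_2_center above 0.06 m and contact force between the fingers and roller_2 above 0.5 N and distance of roller_1_center from where it was at the start of the episode below 0.04 m and angle between roller_1_center's own z axis and vertical below 0.15 rad and height (world z) of roller_1_center below 0.026 m and world y of roller_1_center below -0.2725 m))), for 0.5 s.
2. it stands upright again within 4 cm of where it was, let go, with the other also standing in its place (distance of each of roller_1_center, roller_2_center from where it was at the start of the episode below 0.04 m and angle between each of roller_1_center, roller_2_center's own z axis and vertical below 0.15 rad and height (world z) of each of roller_1_center, roller_2_center below 0.026 m and contact force between the fingers and roller_1 below 0.05 N and contact force between the fingers and roller_2 below 0.05 N), for 0.1 s.
3. the right roller is held at least 4 cm off the table for half a second while the left one stands in its place (((height (world z) of roller_1_center above 0.06 m and contact force between the fingers and roller_1 above 0.5 N and distance of roller_2_center from where it was at the start of the episode below 0.04 m and angle between roller_2_center's own z axis and vertical below 0.15 rad and height (world z) of roller_2_center below 0.026 m and world y of roller_2_center above -0.2725 m) or (height (world z) of roller_2_center above 0.06 m and contact force between the fingers and roller_2 above 0.5 N and distance of roller_1_center from where it was at the start of the episode below 0.04 m and angle between roller_1_center's own z axis and vertical below 0.15 rad and height (world z) of roller_1_center below 0.026 m and world y of roller_1_center above -0.2725 m))), for 0.5 s.
At the end, for the whole second after the job is handed in: the heavier roller is held in the gripper, upright within 0.2 rad and still, its axis within 15 mm of the centre of the sensor face and its underside 1.5 to 25 mm above the face, touching only the gripper; the lighter roller stands on the table, upright, within 40 mm of where it stood at the start (horizontal distance between roller_2_center and sensor_face below 0.015 m and z of roller_2_center in the frame of sensor_face between 0.0225 and 0.046 m and angle between roller_2_center's own z axis and vertical below 0.2 rad and linear speed of roller_2 below 0.03 m/s and contact force between the fingers and roller_2 above 0.5 N and contact force between sensor and roller_2 below 0.05 N and contact force between the fingers and roller_1 below 0.05 N and distance of roller_1_center from where it was at the start of the episode below 0.04 m and angle between roller_1_center's own z axis and vertical below 0.15 rad and height (world z) of roller_1_center below 0.026 m); the arm keeps its last pose, push and grip.
It fails at once if the sensor is touched by the robot or a roller (contact force between sensor and the arm above 0.5 N or contact force between sensor and the fingers above 0.5 N or contact force between sensor and roller_1 above 0.5 N or contact force between sensor and roller_2 above 0.5 N).
It fails at once if a bystander is moved more than 2 cm (distance of any of steel_block, gauge_pin, end_cap, bearing, spanner from where it was at the start of the episode above 0.02 m).
It also fails if it takes over 72 s, if anything falls off the work surface, if the arm or the gripper's body presses on something with over 40 N, if the wrist force passes 120 N, or if a joint passes its speed limit or range.

## Working session

There is one attempt and no reset: what is moved stays moved. The work goes in short steps, Python scripts to look and compute and a shell command to move; the robot and the scene stay as the last step left them, time stands still between calls to the robot, and variables do not carry over. Pictures are saved under pics/ and viewed, and the job is handed in when it is done.

```bash
mkdir -p pics
python3 - <<'E'
from plant import bot
import cv2
o=bot.get_obs();print(o)
for n in("scene","top","wrist"):
    cv2.imwrite(f"pics/{n}0.png",bot.capture(n)[:,:,::-1]);print(n,bot.camera_params(n))
E
```

```text
{'time': 0.0, 'joint_positions': array([-1.41898407e+00,  3.42733218e-01,  1.52503330e+00,  6.51742332e-07,
        1.27537710e+00, -1.46008231e-01]), 'dq': array([ 0.00011731,  0.00020824, -0.00013116, -0.00068364,  0.00100849,
       -0.00125751]), 'tau': array([ 7.28855812e-04, -4.31244242e+01, -2.44217867e+01,  7.19269621e-02,
        5.60423511e-02, -1.24632584e-04]), 'tool_pos': array([ 154.00952185, -501.47528993,  226.03382583]), 'tcp_rot': array([-3.14136639e+00,  1.53437853e-03, -1.27297586e+00]), 'contact_force': array([-0.49488471, -0.66480867,  0.1098306 ]), 'moment': array([-0.03663992, -0.0131709 ,  0.02742748]), 'grip_width': 91.72741614916879}
scene {'fx': 398.3634571743736, 'fy': 398.3634571743736, 'cx': 325.2120421558712, 'cy': 201.80202270198393, 'R': array([[ 0.86735941, -0.49756907, -0.01061502],
       [-0.25568823, -0.42721259, -0.86724445],
       [ 0.42697914,  0.75492677, -0.49776942]]), 't': array([-501.85974209,  171.96364297,  999.80012138])}
top {'fx': 465.8829708721417, 'fy': 465.8829708721417, 'cx': 319.603964956412, 'cy': 199.08426815490233, 'R': array([[-0.01521433, -0.99960326, -0.02370313],
       [-0.99415681,  0.01765662, -0.10649171],
       [ 0.10686798,  0.02194442, -0.99403102]]), 't': array([ -66.78130235,  498.60707985, 1389.49371084])}
wrist {'fx': 286.82609083291925, 'fy': 286.82609083291925, 'cx': 321.0128342999646, 'cy': 198.86084573506713, 'T_tool_cam': array([[ 9.99999392e-01, -2.73925941e-05,  1.10261702e-03,
        -7.59288831e-02],
       [-2.70082906e-04,  9.63174928e-01,  2.68875407e-01,
        -7.23731875e+01],
       [-1.06937827e-03, -2.68875541e-01,  9.63174335e-01,
        -1.57694779e+02],
       [ 0.00000000e+00,  0.00000000e+00,  0.00000000e+00,
         1.00000000e+00]])}
```

View pics/scene0.png

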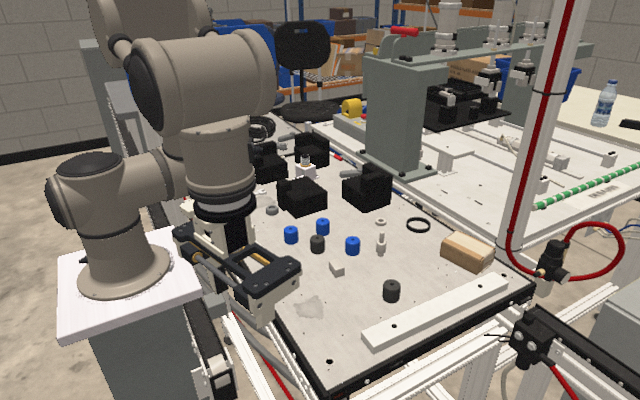

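View pics/top0.png

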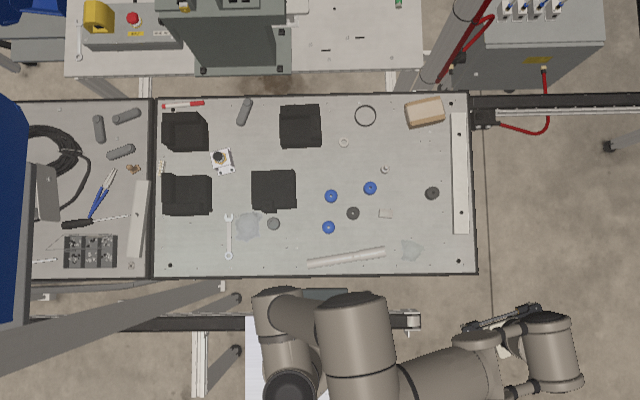

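View pics/wrist0.png

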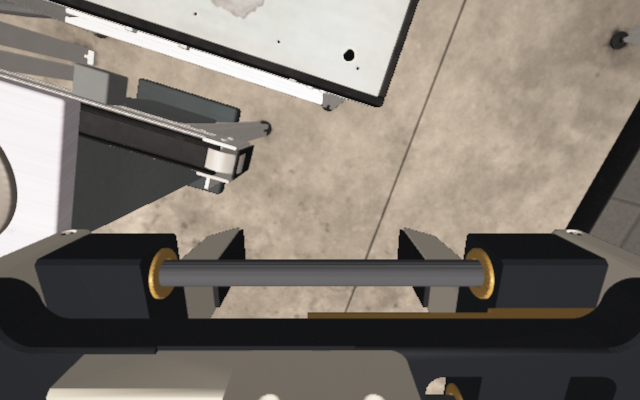

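The dark candidates in the top view are (353,213) and (432,193). Blue look-alikes sit at (331,196), (370,188) and (328,227), and a grey disc at (273,224) is probably the end cap. The sensor is at about (221,158). I'll enlarge these areas to check.

Run:
```python
import cv2,numpy as np
a=cv2.imread("pics/top0.png")
c=lambda x,y,w,h,s:cv2.resize(a[y:y+h,x:x+w],None,fx=s,fy=s,interpolation=cv2.INTER_CUBIC)
cv2.imwrite("pics/c1.png",c(310,150,140,95,5.7))
cv2.imwrite("pics/c2.png",c(195,130,100,75,8))
b=cv2.imread("pics/scene0.png");a=b
cv2.imwrite("pics/c3.png",c(240,140,200,165,4))
```

```text
(no output)
```

View pics/c1.png

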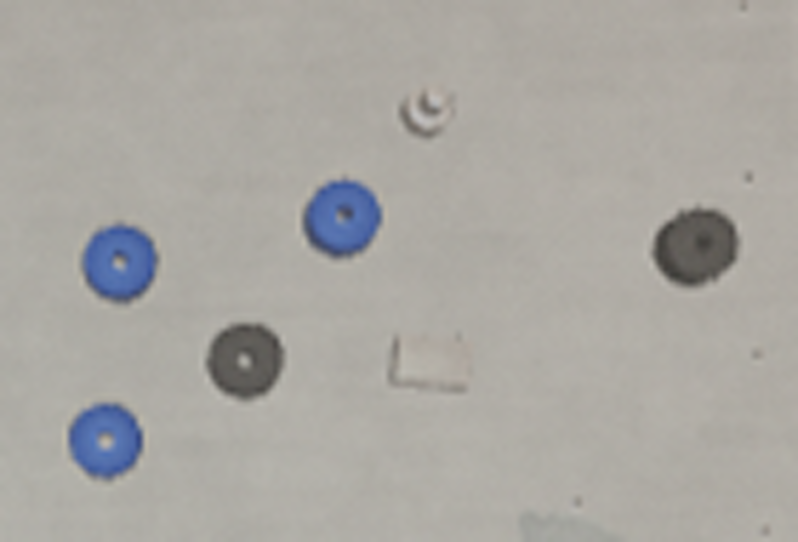

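View pics/c2.png

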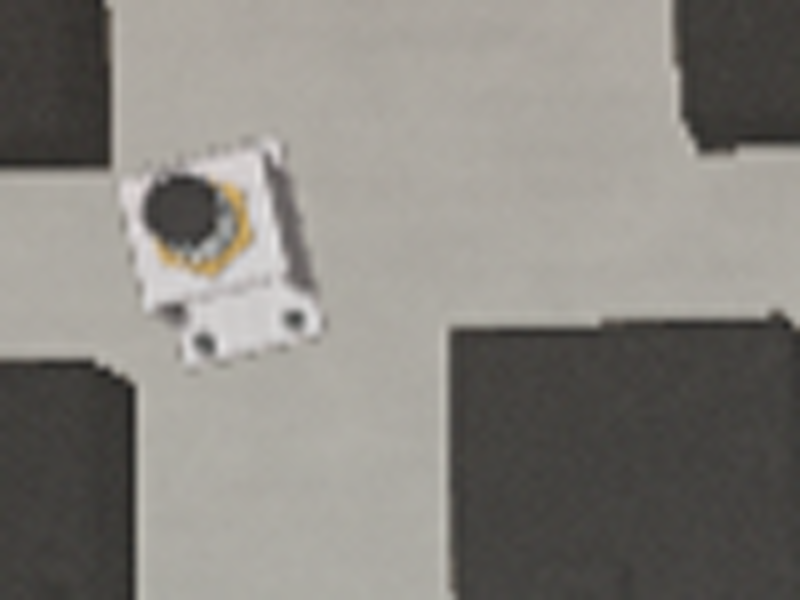

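View pics/c3.png

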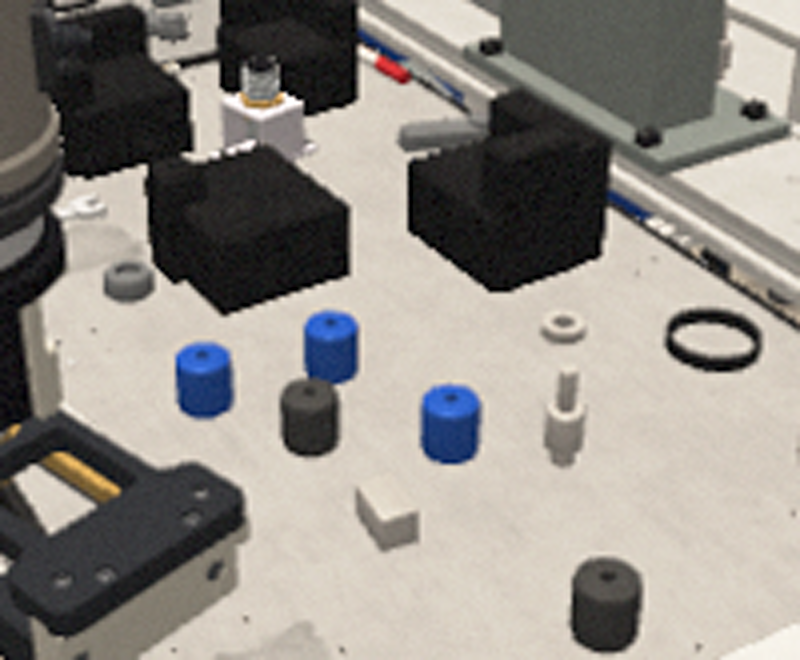

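```bash
cat > h.py <<'E'
import numpy as np
from plant import bot
def back(name,u,v,z,o=None):
    p=bot.camera_params(name);d=np.array([(u-p['cx'])/p['fx'],(v-p['cy'])/p['fy'],1])
    if name=='wrist':
        from scipy.spatial.transform import Rotation as Ro
        R=Ro.from_euler('xyz',o['tcp_rot']).as_matrix();T=p['T_tool_cam']
        c=R@T[:3,3]+o['tool_pos'];d=R@T[:3,:3]@d
    else:
        c=-p['R'].T@p['t'];d=p['R'].T@d
    return c+d*(z-c[2])/d[2]
def proj(name,X):
    p=bot.camera_params(name);c=p['R']@X+p['t'];return p['fx']*c[0]/c[2]+p['cx'],p['fy']*c[1]/c[2]+p['cy']
E
python3 - <<'E'
from h import *
np.set_printoptions(precision=1,suppress=True)
def c1(x,y):return (310+(x+.5)/5.7-.5,150+(y+.5)/5.7-.5)
def c3(x,y):return (240+(x+.5)/4-.5,140+(y+.5)/4-.5)
for n,p,q,z in [("L",(246,361),(310,390),42),("R",(704,243),(607,577),42),("bl1",(120,262),(203,356),42),("bl2",(344,214),(451,397),42),("bl0",(106,440),(331,323),42),("pin",(434,97),(569,373),72),("block",(430,362),(385,495),25)]:
    print(n,back("top",*c1(*p),z),back("scene",*c3(*q),z))
print("sensor",back("top",195+183.5/8-.5,130+213.5/8-.5,90),back("scene",*c3(262,62),90))
for u,v in[(281,83),(321,146),(252,171),(297,208),(162,176),(211,214),(162,112),(207,150)]:print("fixt",u,v,back("top",u,v,60))
E
```

```text
L [ 452.4 -173.8   42. ] [ 455.9 -172.2   42. ]
R [ 510.3 -415.1   42. ] [ 510.6 -414.6   42. ]
bl1 [ 505.8 -108.7   42. ] [ 412.9 -100.    42. ]
bl2 [ 529.1 -227.1   42. ] [ 530.9 -225.9   42. ]
bl0 [412.2 -99.7  42. ] [ 507.9 -108.3   42. ]
pin [ 585.4 -272.6   72. ] [ 585.2 -277.3   72. ]
block [ 451.5 -271.9   25. ] [ 452.9 -272.1   25. ]
sensor [622.9 222.5  90. ] [628.4 226.1  90. ]
fixt 281 83 [852.1  36.7  60. ]
fixt 321 146 [653.9 -82.4  60. ]
fixt 252 171 [581.9 125.4  60. ]
fixt 297 208 [468.4  -8.4  60. ]
fixt 162 176 [571.9 396.8  60. ]
fixt 211 214 [454.9 247.6  60. ]
fixt 162 112 [769.4 400.9  60. ]
fixt 207 150 [648.6 261.6  60. ]
```

```bash
cat >> h.py <<'E'
from scipy.spatial.transform import Rotation as Ro
def go(x,y,z,yaw,pos=None,rot=None):
    o=bot.get_obs();P=o['tool_pos'] if pos is None else np.array(pos);R=Ro.from_euler('xyz',o['tcp_rot'] if rot is None else rot)
    T=Ro.from_euler('xyz',[np.pi,0,np.radians(yaw)])
    s=R.inv().apply(np.array([x,y,z])-P)/200
    r=np.degrees((R.inv()*T).as_rotvec())/45
    print(round(o['time'],2),P.round(1),'yaw',round(np.degrees(o['tcp_rot'][2]),1),'F',o['contact_force'].round(2),'w',round(o['grip_width'],1));print('row',s.round(4),r.round(4))
E
python3 - <<'E'
from h import *
go(290,-350,226,-33)
def c3(x,y):return (240+(x+.5)/4-.5,140+(y+.5)/4-.5)
# fixture heights: scene pixel at top vs top-view consistency
for z in(40,60,80,100,120):
    print(z,'near fixture front corner',back("scene",*c3(228,258),z)[:2],back("top",252,211,z)[:2],'tall',back("scene",*c3(605,150),z)[:2],back("top",321,105,z)[:2])
E
```

```text
0.15 [ 154.  -501.6  226.2] yaw -72.9 F [ 0.25 -1.06  0.01] w 91.8
row [-0.5251 -0.8724  0.0018] [-7.000e-04  1.400e-03 -8.875e-01]
40 near fixture front corner [487.53857001  13.17857421] [463.46770161 128.72621585] tall [842.72178805  12.58975692] [786.64131095 -84.02188991]
60 near fixture front corner [473.0685111  -18.21743943] [461.78347267 125.35472246] tall [816.44136537 -18.78667769] [780.31616501 -84.33822572]
80 near fixture front corner [458.5984522  -49.61345308] [460.09924374 121.98322906] tall [790.16094269 -50.1631123 ] [773.99101907 -84.65456153]
100 near fixture front corner [444.12839329 -81.00946673] [458.41501481 118.61173567] tall [763.88052002 -81.5395469 ] [767.66587313 -84.97089734]
120 near fixture front corner [ 429.65833438 -112.40548038] [456.73078587 115.24024228] tall [ 737.60009734 -112.91598151] [761.34072719 -85.28723316]
```

```bash
python3 -m inch '[[[-0.525,-0.872,0,0,0,-0.88,-1],[-0.525,-0.872,0,0,0,-0.88,-1],[-0.525,-0.872,0,0,0,-0.88,-1],[-0.525,-0.872,0,0,0,-0.88,-1],[-0.525,-0.872,0,0,0,-0.88,-1],[-0.525,-0.872,0,0,0,-0.88,-1],[-0.525,-0.872,0,0,0,-0.88,-1],[-0.525,-0.872,0,0,0,-0.88,-1],[-0.525,-0.872,0,0,0,-0.88,-1],[-0.525,-0.872,0,0,0,-0.88,-1]]]'; python3 -c "
from h import *
go(454,-220,226,7)"
```

```text
time: 1.4
tool_pos: [289.9, -350.5, 226.7]
tcp_rot: [3.142, -0.0, -0.582]
contact_force: [0.4, 0.5, -0.3]
grip_width: 92.0
1.4 [ 289.9 -350.5  226.7] yaw -33.4 F [ 0.44  0.54 -0.31] w 92.0
row [ 0.3265 -0.9963  0.0035] [ 1.00e-04 -0.00e+00 -8.97e-01]
```

```bash
python3 -m inch '[[[0.326,-0.99,0,0,0,-0.9,-1],[0.326,-0.99,0,0,0,-0.9,-1],[0.326,-0.99,0,0,0,-0.9,-1],[0.326,-0.99,0,0,0,-0.9,-1],[0.326,-0.99,0,0,0,-0.9,-1],[0.326,-0.99,0,0,0,-0.9,-1],[0.326,-0.99,0,0,0,-0.9,-1],[0.326,-0.99,0,0,0,-0.9,-1],[0.326,-0.99,0,0,0,-0.9,-1],[0.326,-0.99,0,0,0,-0.9,-1]]]'; python3 -c "
from h import *
import cv2
o=bot.get_obs()
cv2.imwrite('pics/w1.png',bot.capture('wrist')[:,:,::-1]);print(o['tool_pos'],o['tcp_rot'])
go(454,-173,100,7)"
```

```text
time: 2.65
tool_pos: [453.1, -221.0, 226.8]
tcp_rot: [3.141, -0.0, 0.124]
contact_force: [0.3, 0.5, 0.3]
grip_width: 91.6
[ 453.13264525 -220.95886173  226.75886487] [ 3.14146790e+00 -5.24255221e-05  1.24421125e-01]
2.7 [ 453.2 -220.9  226.7] yaw 7.1 F [ 0.13 -0.25  1.55] w 92.0
row [ 0.0337 -0.2371  0.6337] [ 0.0001 -0.      0.0032]
```

View pics/w1.png

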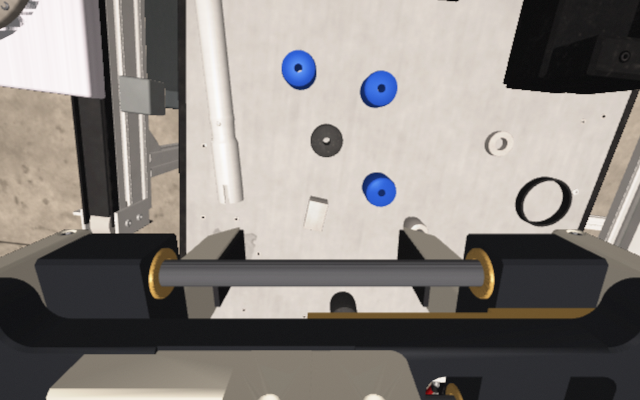

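The wrist view shows the left dark roller with its hole at (326,141). The blue rollers are around it and the steel block is at (316,213).

```bash
python3 -c "
from h import *
o=dict(tool_pos=np.array([453.13,-220.96,226.76]),tcp_rot=[3.14147,0,.1244])
print(back('wrist',326,141,42,o),back('wrist',316,213,25,o))
go(454,-174,100,7)"
```

```text
[ 453.17118894 -173.62892485   42.        ] [ 452.56906611 -269.10373463   25.        ]
2.7 [ 453.2 -220.9  226.7] yaw 7.1 F [ 0.13 -0.25  1.55] w 92.0
row [ 0.0331 -0.2321  0.6337] [ 0.0001 -0.      0.0032]
```

```bash
python3 -m inch '[[[0.03,-0.234,0.1,0,0,0,-1],[0.03,-0.234,0.25,0,0,0,-1],[0.03,-0.234,0.4,0,0,0,-1],[0.03,-0.234,0.55,0,0,0,-1],[0.03,-0.234,0.68,0,0,0,-1],[0.03,-0.234,0.75,0,0,0,-1],[0.03,-0.234,0.8,0,0,0,-1],[0.03,-0.234,0.8,0,0,0,-1],[0.03,-0.234,0.8,0,0,0,-1],[0.03,-0.234,0.8,0,0,0,-1]]]'; python3 -c "
from h import *
go(453.5,-173.5,6,7)"
```

```text
time: 3.95
tool_pos: [453.8, -173.8, 67.4]
tcp_rot: [3.141, -0.001, 0.125]
contact_force: [-0.1, -0.5, 0.7]
grip_width: 91.5
3.95 [ 453.8 -173.8   67.4] yaw 7.2 F [-0.07 -0.49  0.67] w 91.5
row [-0.0017 -0.0021  0.307 ] [ 0.0012 -0.0015  0.0036]
```

```bash
python3 -m inch '[[[0,0,0.1,0,0,0,-1],[0,0,0.2,0,0,0,-1],[0,0,0.28,0,0,0,-1],[0,0,0.305,0,0,0,-1],[0,0,0.305,0,0,0,-1],[0,0,0.305,0,0,0,0],[0,0,0.305,0,0,0,1],[0,0,0.305,0,0,0,1],[0,0,0.305,0,0,0,1],[0,0,0.305,0,0,0,1]]]'; python3 -m inch '[[[0,0,0,0,0,0,1],[0,0,0,0,0,0,1],[0,0,0,0,0,0,1],[0,0,-0.05,0,0,0,1],[0,0,-0.15,0,0,0,1],[0,0,-0.25,0,0,0,1],[0,0,-0.35,0,0,0,1],[0,0,-0.45,0,0,0,1],[0,0,-0.5,0,0,0,1],[0,0,-0.5,0,0,0,1]]]'
```

```text
time: 5.2
tool_pos: [453.4, -173.6, 5.8]
tcp_rot: [3.141, -0.0, 0.125]
contact_force: [0.5, -0.6, 0.4]
grip_width: 46.1
time: 6.45
tool_pos: [453.5, -173.7, 106.2]
tcp_rot: [3.141, -0.001, 0.125]
contact_force: [-0.4, 0.6, -3.8]
grip_width: 37.8
```

```bash
python3 -m inch '[[[0,0,0,0,0,0,1],[0,0,0,0,0,0,1],[0,0,0,0,0,0,1],[0,0,0,0,0,0,1],[0,0,0,0,0,0,1],[0,0,0,0,0,0,1],[0,0,0,0,0,0,1],[0,0,0,0,0,0,1],[0,0,0,0,0,0,1],[0,0,0,0,0,0,1]]]'; python3 -c "
from h import *
import cv2
F=[]
for i in range(8):
  im=bot.capture('scene');F.append(bot.get_obs()['contact_force'][2])
cv2.imwrite('pics/s2.png',cv2.resize(im[130:330,180:460],None,fx=2.8,fy=2.8)[:,:,::-1]);print(np.round(F,2),np.mean(F))
go(453.5,-173.5,6.5,7.1)"
```

```text
time: 7.7
tool_pos: [453.4, -173.6, 105.7]
tcp_rot: [3.141, -0.0, 0.125]
contact_force: [0.1, -0.2, -3.9]
grip_width: 37.4
[-4.35 -4.32 -3.5  -3.27 -2.37 -2.68 -4.11 -2.94] -3.443281992286106
8.1 [ 453.4 -173.6  105.7] yaw 7.2 F [-0.39  0.13 -2.94] w 37.5
row [ 6.000e-04 -4.000e-04  4.961e-01] [ 0.0001 -0.      0.0014]
```

View pics/s2.png

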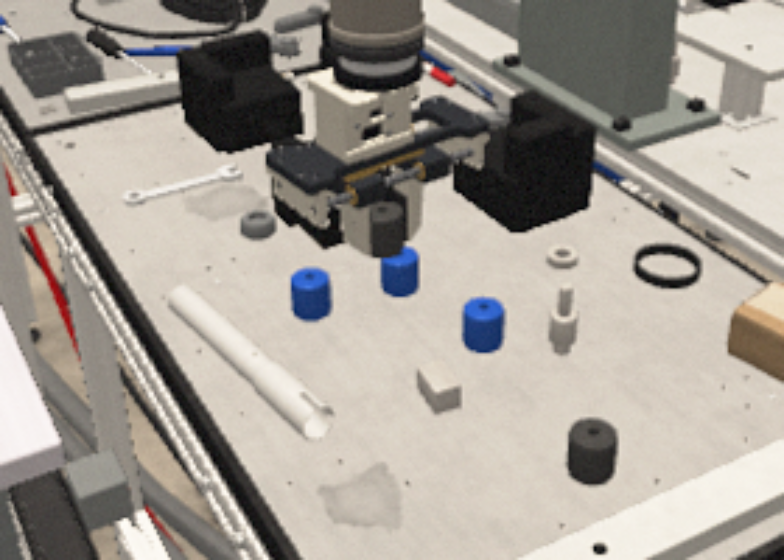

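The left roller is held upright and about 100 mm up. The force reads about 3.4 N, so roughly 350 g. I'll set it back down.

```bash
python3 -m inch '[[[0,0,0.05,0,0,0,1],[0,0,0.15,0,0,0,1],[0,0,0.25,0,0,0,1],[0,0,0.35,0,0,0,1],[0,0,0.42,0,0,0,1],[0,0,0.46,0,0,0,1],[0,0,0.48,0,0,0,1],[0,0,0.49,0,0,0,1],[0,0,0.497,0,0,0,1],[0,0,0.497,0,0,0,1]]]'; python3 -m inch '[[[0,0,0,0,0,0,1],[0,0,0,0,0,0,0],[0,0,0,0,0,0,-1],[0,0,0,0,0,0,-1],[0,0,0,0,0,0,-1],[0,0,0,0,0,0,-1],[0,0,0,0,0,0,-1],[0,0,0,0,0,0,-1],[0,0,0,0,0,0,-1],[0,0,0,0,0,0,-1]]]';python3 -m inch '[[[0,0,-0.1,0,0,0,-1],[0,0,-0.2,0,0,0,-1],[0,0,-0.4,0,0,0,-1],[0,0,-0.6,0,0,0,-1],[0,0,-0.7,0,0,0,-1],[0,0,-0.7,0,0,0,-1],[0,0,-0.7,0,0,0,-1],[0,0,-0.7,0,0,0,-1],[0,0,-0.7,0,0,0,-1],[0,0,-0.7,0,0,0,-1]]]';python3 -c "
from h import *
import cv2
im=bot.capture('scene')
cv2.imwrite('pics/s3.png',cv2.resize(im[130:330,180:460],None,fx=2.8,fy=2.8)[:,:,::-1])
go(490,-340,146,-20)"
```

```text
time: 9.35
tool_pos: [453.5, -173.7, 6.5]
tcp_rot: [3.141, -0.0, 0.125]
contact_force: [0.5, 0.6, -3.0]
grip_width: 37.5
time: 10.6
tool_pos: [453.4, -173.6, 6.3]
tcp_rot: [3.142, 0.0, 0.125]
contact_force: [0.2, -0.0, 0.3]
grip_width: 91.4
time: 11.85
tool_pos: [453.2, -173.5, 145.9]
tcp_rot: [-3.141, 0.001, 0.125]
contact_force: [-0.4, -0.4, -0.7]
grip_width: 91.5
11.9 [ 453.3 -173.5  146. ] yaw 7.2 F [0.2  0.72 0.37] w 91.3
row [ 7.830e-02  8.487e-01 -2.000e-04] [-2.000e-04  6.000e-04  6.036e-01]
```

View pics/s3.png

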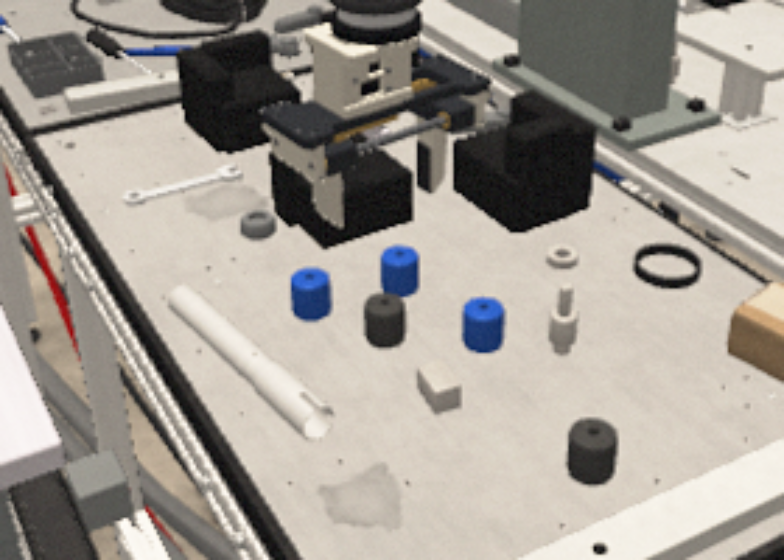

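The left roller stands in its place at crop (385,320). Next is the right one.

```bash
python3 -c "
from h import *
go(485,-365,190,7.15)"
python3 -m inch '[[[0.04,0.98,-0.22,0,0,0,-1],[0.04,0.98,-0.22,0,0,0,-1],[0.04,0.98,-0.22,0,0,0,-1],[0.04,0.98,-0.22,0,0,0,-1],[0.04,0.98,-0.22,0,0,0,-1],[0.04,0.98,-0.22,0,0,0,-1],[0.04,0.98,-0.22,0,0,0,-1],[0.04,0.98,-0.22,0,0,0,-1],[0.04,0.98,-0.22,0,0,0,-1],[0.04,0.98,-0.22,0,0,0,-1]]]'
python3 -m inch '[[[0.1,0.4,0,0,0,0,-1],[0.1,0.4,0,0,0,0,-1],[0.1,0.4,0,0,0,0,-1],[0.1,0.4,0,0,0,0,-1],[0.1,0.4,0,0,0,0,-1],[0.1,0.4,0,0,0,0,-1],[0.1,0.4,0,0,0,0,-1],[0.1,0.4,0,0,0,0,-1],[0.1,0.4,0,0,0,0,-1],[0.1,0.4,0,0,0,0,-1]]]'
python3 -c "
from h import *
import cv2
o=bot.get_obs();cv2.imwrite('pics/w4.png',bot.capture('wrist')[:,:,::-1]);print(o['tool_pos'],o['tcp_rot'])
go(510.5,-415,60,7.15)"
```

```text
11.9 [ 453.3 -173.5  146. ] yaw 7.2 F [0.2  0.72 0.37] w 91.3
row [ 0.0378  0.9695 -0.2203] [-0.0003  0.0006  0.0003]
time: 13.15
tool_pos: [485.8, -366.9, 190.4]
tcp_rot: [3.141, 0.0, 0.125]
contact_force: [0.9, 0.3, 0.4]
grip_width: 92.2
time: 14.4
tool_pos: [515.6, -444.0, 190.3]
tcp_rot: [3.142, 0.0, 0.125]
contact_force: [0.5, -0.6, -0.1]
grip_width: 91.9
[ 515.55857402 -443.9667973   190.3170921 ] [3.14151381e+00 3.02120785e-05 1.24976098e-01]
14.45 [ 515.6 -444.   190.3] yaw 7.2 F [ 0.37 -0.77  0.46] w 92.1
row [-0.007  -0.1468  0.6514] [0.     0.0001 0.0002]
```

View pics/w4.png

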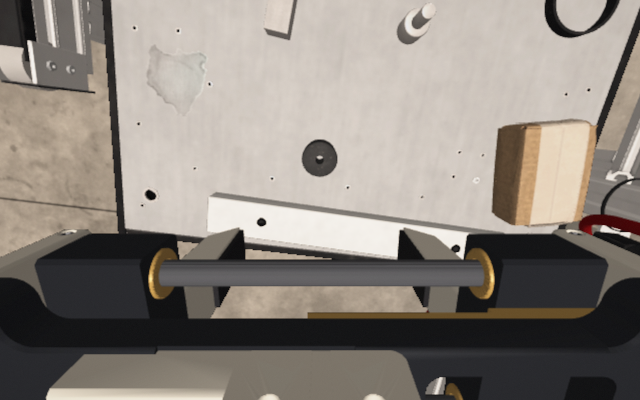

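The right roller's hole is at (320,159), and the bar and carton are clear of the jaws.

```bash
python3 -c "
from h import *
o=dict(tool_pos=np.array([515.56,-443.97,190.32]),tcp_rot=[3.1415,0,.125])
print(back('wrist',320,159,42,o),back('wrist',330,203,20,o))
"
```

```text
[ 510.71616861 -413.53656663   42.        ] [ 529.3445582  -467.06261326   20.        ]
```

```bash
python3 -m inch '[[[-0.006,-0.15,0,0,0,0,-1],[-0.006,-0.15,0.1,0,0,0,-1],[-0.006,-0.15,0.3,0,0,0,-1],[-0.006,-0.15,0.5,0,0,0,-1],[-0.006,-0.15,0.7,0,0,0,-1],[-0.006,-0.15,0.85,0,0,0,-1],[-0.006,-0.15,0.92,0,0,0,-1],[-0.006,-0.15,0.92,0,0,0,-1],[-0.006,-0.15,0.92,0,0,0,0],[-0.006,-0.15,0.92,0,0,0,1]]]'; python3 -m inch '[[[0,0,0,0,0,0,1],[0,0,0,0,0,0,1],[0,0,0,0,0,0,1],[0,0,0,0,0,0,1],[0,0,0,0,0,0,1],[0,0,-0.1,0,0,0,1],[0,0,-0.2,0,0,0,1],[0,0,-0.3,0,0,0,1],[0,0,-0.4,0,0,0,1],[0,0,-0.5,0,0,0,1]]]'; python3 -m inch '[[[0,0,0,0,0,0,1],[0,0,0,0,0,0,1],[0,0,0,0,0,0,1],[0,0,0,0,0,0,1],[0,0,0,0,0,0,1],[0,0,0,0,0,0,1],[0,0,0,0,0,0,1],[0,0,0,0,0,0,1],[0,0,0,0,0,0,1],[0,0,0,0,0,0,1]]]'; python3 -c "
from h import *
import cv2
F=[]
for i in range(8):
  im=bot.capture('scene');F.append(bot.get_obs()['contact_force'][2])
cv2.imwrite('pics/s5.png',cv2.resize(im[130:330,180:460],None,fx=2.8,fy=2.8)[:,:,::-1]);print(np.round(F,2),np.mean(F))
go(510.7,-414.3,6.5,7.1)"
```

```text
time: 15.7
tool_pos: [511.3, -415.0, 7.8]
tcp_rot: [3.139, -0.002, 0.125]
contact_force: [-0.8, 0.6, -0.3]
grip_width: 76.4
time: 16.95
tool_pos: [510.9, -414.5, 108.5]
tcp_rot: [3.14, -0.001, 0.125]
contact_force: [-0.2, -0.6, -0.7]
grip_width: 37.1
time: 18.2
tool_pos: [510.6, -414.4, 106.3]
tcp_rot: [3.142, -0.0, 0.125]
contact_force: [-0.0, 0.7, -1.8]
grip_width: 37.0
[ 0.43 -1.16 -0.01 -1.82 -0.08 -1.69 -1.07 -0.6 ] -0.7498463934045845
18.6 [ 510.6 -414.3  106.3] yaw 7.2 F [ 0.8  -0.09 -0.6 ] w 37.3
row [ 3.00e-04 -1.00e-04  4.99e-01] [0.     0.     0.0014]
```

View pics/s5.png

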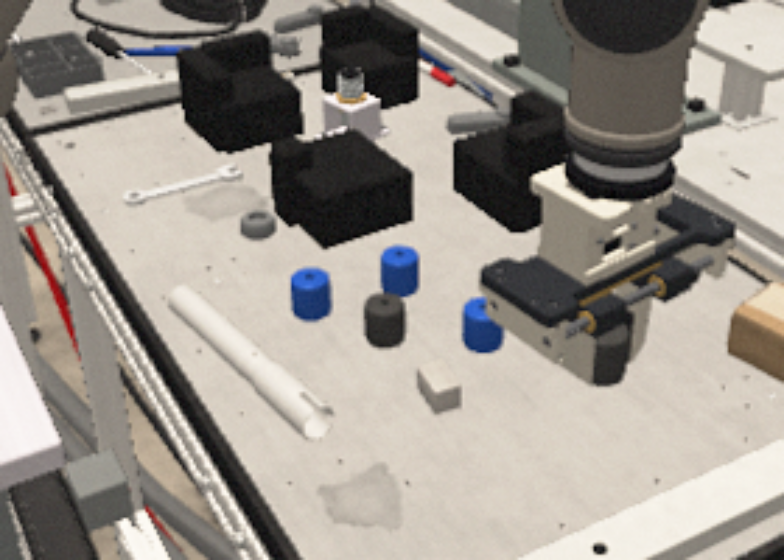

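The right roller reads about 0.8 N, against 3.4 N for the left, so the left one is the heavy one. I'll put the right one back and go for the left.

```bash
python3 -m inch '[[[0,0,0.05,0,0,0,1],[0,0,0.15,0,0,0,1],[0,0,0.25,0,0,0,1],[0,0,0.35,0,0,0,1],[0,0,0.42,0,0,0,1],[0,0,0.46,0,0,0,1],[0,0,0.48,0,0,0,1],[0,0,0.49,0,0,0,1],[0,0,0.5,0,0,0,1],[0,0,0.5,0,0,0,1]]]'; python3 -m inch '[[[0,0,0,0,0,0,1],[0,0,0,0,0,0,0],[0,0,0,0,0,0,-1],[0,0,0,0,0,0,-1],[0,0,0,0,0,0,-1],[0,0,0,0,0,0,-1],[0,0,0,0,0,0,-1],[0,0,0,0,0,0,-1],[0,0,0,0,0,0,-1],[0,0,0,0,0,0,-1]]]';python3 -m inch '[[[0,0,-0.1,0,0,0,-1],[0,0,-0.2,0,0,0,-1],[0,0,-0.4,0,0,0,-1],[0,0,-0.6,0,0,0,-1],[0,0,-0.8,0,0,0,-1],[0,0,-0.85,0,0,0,-1],[0,0,-0.85,0,0,0,-1],[0,0,-0.85,0,0,0,-1],[0,0,-0.85,0,0,0,-1],[0,0,-0.85,0,0,0,-1]]]';python3 -c "
from h import *
go(480,-230,176,7.1)"
```

```text
time: 19.85
tool_pos: [510.7, -414.4, 6.5]
tcp_rot: [3.141, -0.0, 0.125]
contact_force: [-0.3, -0.4, -1.7]
grip_width: 37.3
time: 21.1
tool_pos: [510.6, -414.3, 6.3]
tcp_rot: [3.142, 0.0, 0.125]
contact_force: [0.5, 0.6, -0.4]
grip_width: 91.9
time: 22.35
tool_pos: [510.4, -414.1, 175.3]
tcp_rot: [-3.14, 0.001, 0.125]
contact_force: [0.3, -0.0, -0.2]
grip_width: 92.0
22.35 [ 510.4 -414.1  175.3] yaw 7.2 F [ 0.27 -0.01 -0.21] w 92.0
row [-0.0361 -0.9323 -0.0021] [-0.0016  0.0013  0.0014]
```

```bash
python3 -m inch '[[[-0.036,-0.932,0,0,0,0,-1],[-0.036,-0.932,0,0,0,0,-1],[-0.036,-0.932,0,0,0,0,-1],[-0.036,-0.932,0,0,0,0,-1],[-0.036,-0.932,0,0,0,0,-1],[-0.036,-0.932,0,0,0,0,-1],[-0.036,-0.932,0,0,0,0,-1],[-0.036,-0.932,0,0,0,0,-1],[-0.036,-0.932,0,0,0,0,-1],[-0.036,-0.932,0,0,0,0,-1]]]'; python3 -c "
from h import *
import cv2
o=bot.get_obs();cv2.imwrite('pics/w6.png',bot.capture('wrist')[:,:,::-1]);print(o['tool_pos'],o['tcp_rot'])
im=bot.capture('scene')
cv2.imwrite('pics/s6.png',cv2.resize(im[130:330,180:460],None,fx=2.8,fy=2.8)[:,:,::-1])
go(453.4,-173.6,6,7.1)"
```

```text
time: 23.6
tool_pos: [480.2, -230.4, 176.3]
tcp_rot: [3.142, 0.0, 0.125]
contact_force: [0.8, 0.4, 0.0]
grip_width: 91.8
[ 480.24536415 -230.38492906  176.28039539] [3.14150888e+00 4.05666301e-05 1.24865227e-01]
23.7 [ 480.3 -230.3  176.4] yaw 7.2 F [0.19 0.82 0.42] w 91.9
row [-0.098  -0.2981  0.8517] [ 0.0002 -0.0001  0.0015]
```

View pics/w6.png

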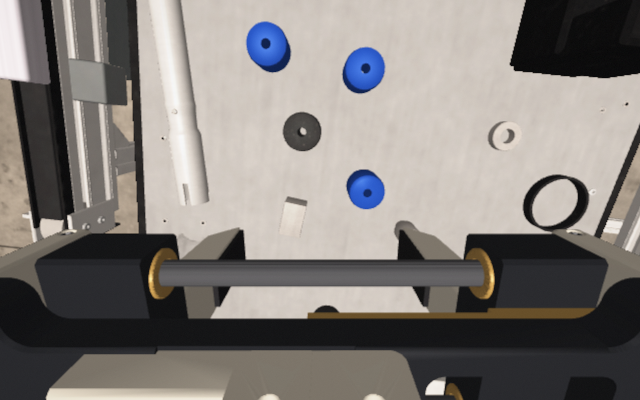

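View pics/s6.png

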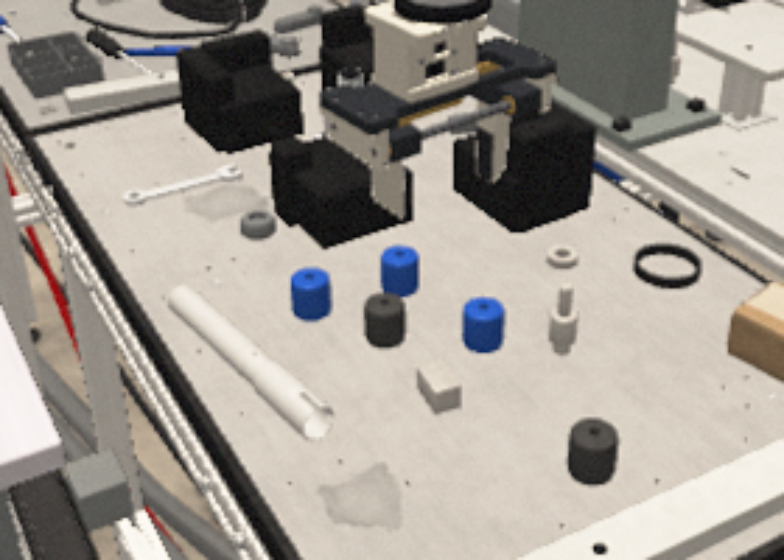

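Both dark rollers are upright in place, at crop (385,320) and (592,450). Now I'll grasp the left one and lift it.

```bash
python3 -m inch '[[[-0.098,-0.298,0,0,0,0,-1],[-0.098,-0.298,0,0,0,0,-1],[-0.098,-0.298,0.2,0,0,0,-1],[-0.098,-0.298,0.4,0,0,0,-1],[-0.098,-0.298,0.6,0,0,0,-1],[-0.098,-0.298,0.75,0,0,0,-1],[-0.098,-0.298,0.82,0,0,0,-1],[-0.098,-0.298,0.85,0,0,0,-1],[-0.098,-0.298,0.85,0,0,0,-1],[-0.098,-0.298,0.85,0,0,0,0]]]'; python3 -m inch '[[[0,0,0,0,0,0,1],[0,0,0,0,0,0,1],[0,0,0,0,0,0,1],[0,0,0,0,0,0,1],[0,0,0,0,0,0,1],[0,0,0,0,0,0,1],[0,0,-0.05,0,0,0,1],[0,0,-0.15,0,0,0,1],[0,0,-0.25,0,0,0,1],[0,0,-0.35,0,0,0,1]]]'; python3 -m inch '[[[0,0,-0.1,0,0,0,1],[0,0,-0.2,0,0,0,1],[0,0,-0.3,0,0,0,1],[0,0,-0.4,0,0,0,1],[0,0,-0.5,0,0,0,1],[0,0,-0.6,0,0,0,1],[0,0,-0.7,0,0,0,1],[0,0,-0.8,0,0,0,1],[0,0,-0.85,0,0,0,1],[0,0,-0.85,0,0,0,1]]]'; python3 -c "
from h import *
go(500,0,246,7.1)"
```

```text
time: 24.95
tool_pos: [454.1, -174.0, 7.2]
tcp_rot: [3.14, -0.002, 0.125]
contact_force: [0.4, 0.1, 0.1]
grip_width: 85.6
time: 26.2
tool_pos: [453.1, -173.4, 77.2]
tcp_rot: [-3.141, 0.0, 0.125]
contact_force: [0.1, -0.7, -3.7]
grip_width: 37.7
time: 27.45
tool_pos: [453.4, -173.6, 246.7]
tcp_rot: [3.141, -0.001, 0.125]
contact_force: [-0.7, -0.8, -3.7]
grip_width: 37.7
27.45 [ 453.4 -173.6  246.7] yaw 7.2 F [-0.66 -0.75 -3.68] w 37.7
row [ 0.3395 -0.8321  0.0032] [ 0.0007 -0.0008  0.0013]
```

```bash
python3 -m inch '[[[0.03,-0.08,0,0,0,0,1],[0.1,-0.25,0,0,0,0,1],[0.17,-0.42,0,0,0,0,1],[0.24,-0.58,0,0,0,0,1],[0.3,-0.75,0,0,0,0,1],[0.34,-0.83,0,0,0,0,1],[0.34,-0.83,0,0,0,0,1],[0.34,-0.83,0,0,0,0,1],[0.34,-0.83,0,0,0,0,1],[0.34,-0.83,0,0,0,0,1]]]';python3 -c "
from h import *
go(600,120,246,7.1)"
```

```text
time: 28.7
tool_pos: [500.1, -1.1, 246.3]
tcp_rot: [3.141, 0.0, 0.124]
contact_force: [0.5, -0.0, -3.3]
grip_width: 37.5
28.7 [500.1  -1.1 246.3] yaw 7.1 F [ 0.54 -0.01 -3.27] w 37.5
row [ 0.5705 -0.5392  0.0015] [ 0.0002  0.     -0.0002]
```

```bash
python3 -m inch '[[[0.06,-0.05,0,0,0,0,1],[0.17,-0.16,0,0,0,0,1],[0.28,-0.27,0,0,0,0,1],[0.39,-0.37,0,0,0,0,1],[0.5,-0.47,0,0,0,0,1],[0.57,-0.54,0,0,0,0,1],[0.57,-0.54,0,0,0,0,1],[0.57,-0.54,0,0,0,0,1],[0.57,-0.54,0,0,0,0,1],[0.57,-0.54,0,0,0,0,1]]]';python3 -c "
from h import *
import cv2
o=bot.get_obs();im=bot.capture('wrist');cv2.imwrite('pics/w7.png',im[:,:,::-1]);print(repr(o['tool_pos']),repr(o['tcp_rot']))
cv2.imwrite('pics/t7.png',bot.capture('top')[:,:,::-1])
cv2.imwrite('pics/w7c.png',cv2.resize(im[0:160,220:420],None,fx=4,fy=4,interpolation=cv2.INTER_CUBIC)[:,:,::-1]);
go(625.6,224,200,7.1)"
```

```text
time: 29.95
tool_pos: [599.7, 120.5, 246.6]
tcp_rot: [3.141, -0.0, 0.124]
contact_force: [1.3, -0.1, -3.8]
grip_width: 37.6
array([599.65465481, 120.4889357 , 246.5739491 ]) array([ 3.14144106e+00, -2.81091456e-04,  1.24288978e-01])
30.05 [599.7 120.6 246.5] yaw 7.1 F [ 0.59  0.17 -4.4 ] w 37.8
row [ 0.1924 -0.497   0.2327] [ 0.0002 -0.0004  0.0007]
```

View pics/w7.png

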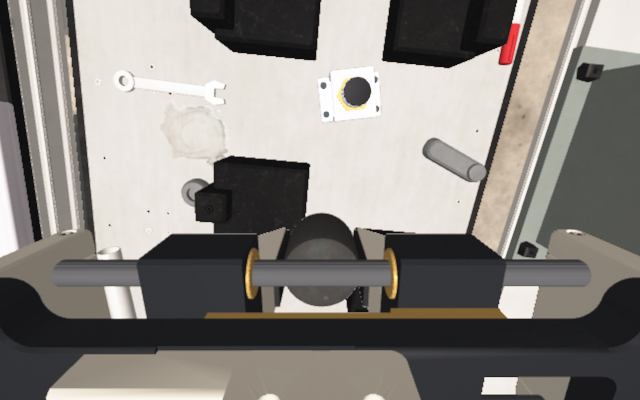

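View pics/w7c.png

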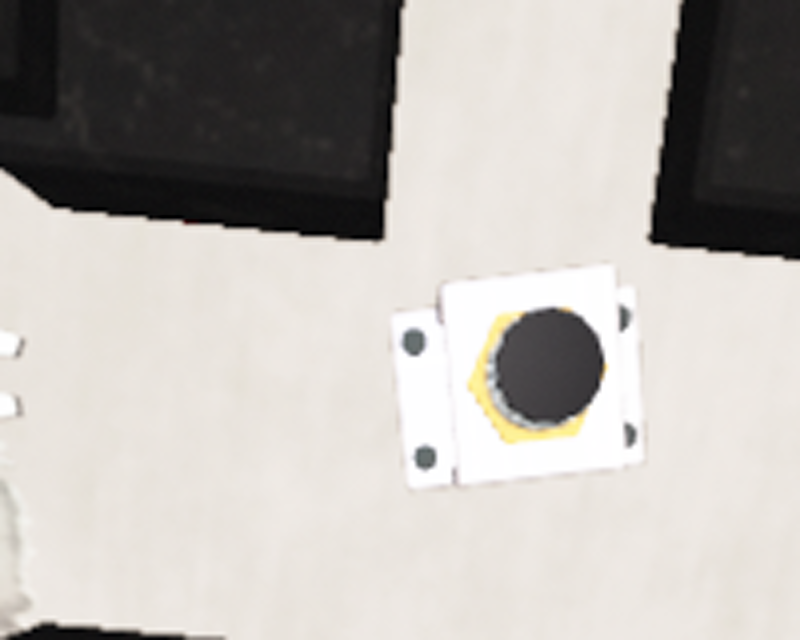

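The face centre is at crop (550,365), which is wrist pixel (357.1,90.9).

```bash
python3 -c "
from h import *
o=dict(tool_pos=np.array([599.65,120.49,246.57]),tcp_rot=[3.14144,-.00028,.12429])
print(back('wrist',357.1,90.9,90,o))
print('diam',np.linalg.norm(back('wrist',357.1+13.9,90.9,90,o)-back('wrist',357.1-14.4,90.9,90,o)))
go(625,224,200,7.1)"
python3 - <<'E'
import cv2
a=cv2.imread('pics/t7.png');cv2.imwrite('pics/t7c.png',cv2.resize(a[110:230,160:340],None,fx=4.4,fy=4.4,interpolation=cv2.INTER_CUBIC))
E
```

```text
[624.23442536 224.08210604  90.        ]
diam 29.129606266817756
30.05 [599.7 120.6 246.5] yaw 7.1 F [ 0.59  0.17 -4.4 ] w 37.8
row [ 0.1894 -0.4974  0.2327] [ 0.0002 -0.0004  0.0007]
```

View pics/t7c.png

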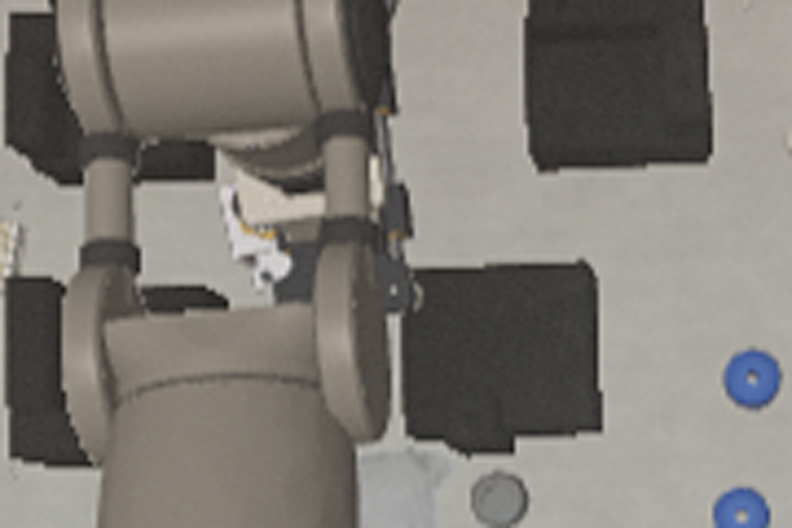

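```bash
python3 -m inch '[[[0.03,-0.08,0,0,0,0,1],[0.08,-0.2,0,0,0,0,1],[0.13,-0.35,0,0,0,0,1],[0.187,-0.497,0,0,0,0,1],[0.187,-0.497,0,0,0,0,1],[0.187,-0.497,0.08,0,0,0,1],[0.187,-0.497,0.16,0,0,0,1],[0.187,-0.497,0.25,0,0,0,1],[0.187,-0.497,0.33,0,0,0,1],[0.187,-0.497,0.33,0,0,0,1]]]';python3 -c "
from h import *
import cv2
im=bot.capture('scene')
cv2.imwrite('pics/s8.png',cv2.resize(im[100:240,210:410],None,fx=4,fy=4,interpolation=cv2.INTER_CUBIC)[:,:,::-1])
go(624.6,224,106.5,7.1)"
```

```text
time: 31.3
tool_pos: [623.6, 223.6, 178.1]
tcp_rot: [3.141, 0.004, 0.124]
contact_force: [-0.2, 0.1, -3.1]
grip_width: 37.7
31.35 [624.2 223.8 179.5] yaw 7.1 F [ 0.59 -0.78 -2.87] w 37.4
row [ 0.0025 -0.0006  0.3649] [0.0003 0.002  0.0007]
```

View pics/s8.png

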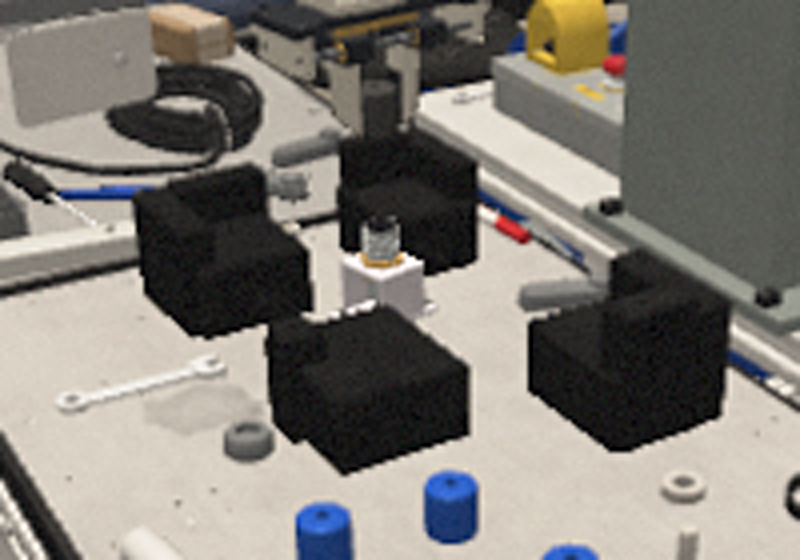

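The roller at crop (380,100) lines up vertically above the sensor at (380,240), with everything clear. I'll descend gently.

```bash
python3 -m inch '[[[0,0,0,0,0,0,1],[0,0,0.06,0,0,0,1],[0,0,0.12,0,0,0,1],[0,0,0.18,0,0,0,1],[0,0,0.23,0,0,0,1],[0,0,0.27,0,0,0,1],[0,0,0.3,0,0,0,1],[0,0,0.33,0,0,0,1],[0,0,0.35,0,0,0,1],[0,0,0.365,0,0,0,1]]]';python3 -m inch '[[[0,0,0,0,0,0,1],[0,0,0,0,0,0,1],[0,0,0,0,0,0,1],[0,0,0,0,0,0,1],[0,0,0,0,0,0,1],[0,0,0,0,0,0,1],[0,0,0,0,0,0,1],[0,0,0,0,0,0,1],[0,0,0,0,0,0,1],[0,0,0,0,0,0,1]]]';python3 -c "
from h import *
import cv2
im=bot.capture('scene')
cv2.imwrite('pics/s9.png',cv2.resize(im[100:240,230:400],None,fx=4,fy=4,interpolation=cv2.INTER_CUBIC)[:,:,::-1])
cv2.imwrite('pics/s9b.png',im[:,:,::-1])
cv2.imwrite('pics/w9.png',bot.capture('wrist')[:,:,::-1])
go(624.6,224,106.5,7.1)"
```

```text
time: 32.6
tool_pos: [624.6, 224.3, 107.2]
tcp_rot: [3.142, -0.0, 0.125]
contact_force: [-0.0, 0.1, -3.7]
grip_width: 37.8
time: 33.85
tool_pos: [624.5, 224.3, 107.3]
tcp_rot: [3.142, -0.0, 0.125]
contact_force: [-0.7, 0.2, -3.6]
grip_width: 37.6
33.95 [624.5 224.3 107.3] yaw 7.2 F [-0.52 -0.24 -2.8 ] w 37.4
row [0.0003 0.0013 0.0039] [0.0001 0.     0.0014]
```

View pics/s9.png

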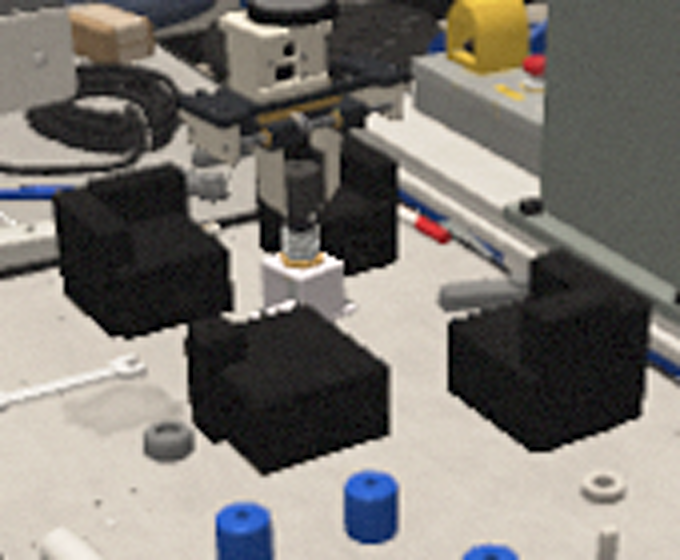

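View pics/s9b.png

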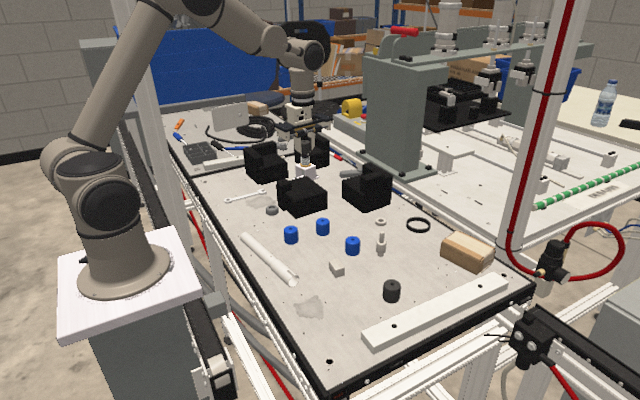

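View pics/w9.png

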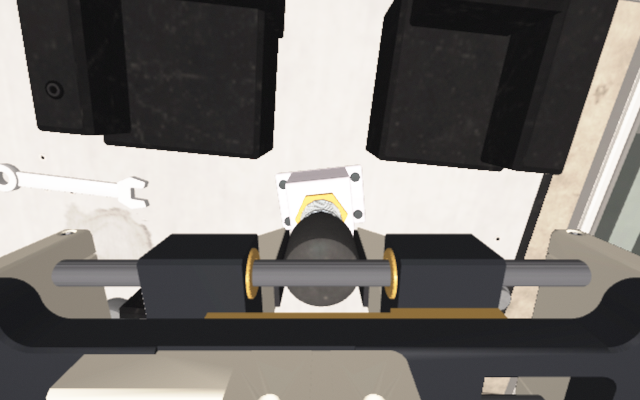

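```bash
python3 -c "
from h import *
for z in(143,101,90):
  u,v=proj('scene',np.array([624.5,224.3,z]));print(z,(u-230)*4,(v-100)*4)
import cv2
im=cv2.imread('pics/s9b.png');cv2.imwrite('pics/s9d.png',cv2.resize(im[130:180,280:330],None,fx=12,fy=12,interpolation=cv2.INTER_CUBIC))"
```

```text
143 295.2358076452538 164.84598847714562
101 297.0403856461237 210.39424230484246
90 297.5040492058006 222.0972917139744
```

View pics/s9d.png

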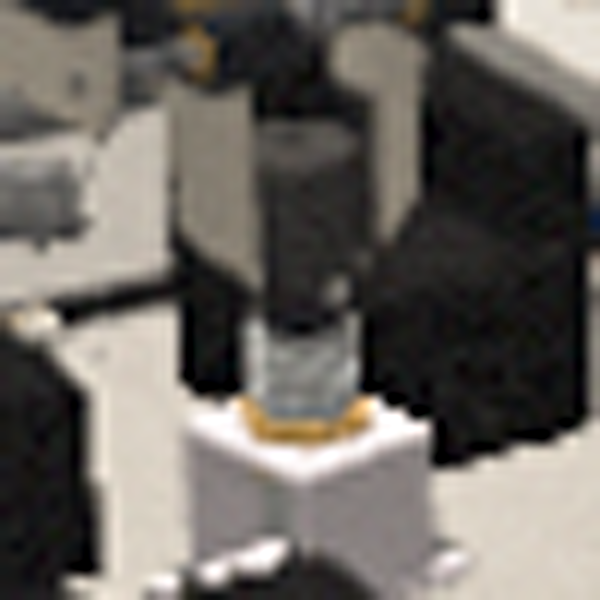

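```bash
python3 -c "
from h import *
o=bot.get_obs();print(o['contact_force'],o['dq'].round(3),o['grip_width']);print(bot.close_job())"
```

```text
[-0.51909959 -0.24038773 -2.7985922 ] [ 0.     0.    -0.001  0.001 -0.001 -0.   ] 37.41902070034303
the job is handed in; nothing more can be done
None
```

The job is handed in at about 34 s of the 72 s allowed, with the heavier (left) roller held over the sensor face. No verdict was reported.

- **Weighing:** I lifted the left roller about 10 cm and read about 3.4 N (roughly 350 g). I stood it back where it was, did the same with the right roller, and read about 0.8 N. The left one therefore has the steel core. The single readings were noisy by about ±1 N, but the gap between the two rollers was clear.
- **Final pose:** the heavy roller is held at TCP (624.5, 224.3, 107.3). The wrist camera measured the sensor face at (624.2, 224.1). That puts the underside about 11 mm above the face.
- **Last checks:** the arm was still, the grip was 37.4 mm, and the full weight was still on the gripper, so the roller was not resting on the sensor. The lighter roller stood upright in its place, and no bystander in the last pictures looked moved.
- **Disagreement:** the scene camera puts the roller about 2.4 mm off the sensor axis, where the wrist camera and arm pose show under 1 mm. I left it, since the tolerance is 15 mm.

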